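# Glue warmer up four clicks, then start

### The arm

A 6-joint arm with a two-finger parallel gripper is mounted at the origin on the work surface. World frame = base frame: x ahead of the robot, y to its left, z up, the work surface at z = 0. Lengths are in mm, angles in rad, forces in N, time in s.
With the tool pointing down it reaches from about 325 to 1000 mm from the base axis. Payload 5.1 kg.
Tool frame: the origin (TCP) lies midway between the tips of the shut fingers; the grasp point (between the pads) lies 19 mm behind it; z points along the fingers, y is the direction in which the jaws open and shut (so a half turn about z gives the same grasp; the last joint's range is limited). The gripper opens to 85 mm and grips with 20 to 120 N. Pads are 22 mm wide; open, the fingers measure 114 mm over their backs; the gripper's body (76 mm by 85 mm) begins 54 mm behind the grasp point. The pads swing forward as they close: fully open they stand 13 mm farther back than shut.
Start: joints at [1.25, 0.124, 1.65, -0, 1.367, -0.083], TCP at [153.14, 631.691, 231.322] pointing down, gripper open.
Joint ranges: [-2.61, 2.61], [-1.02, 2.33], [0.03, 2.71], [-1.35, 4.49], [0.32, 2.68], [-2.91, 2.91]. Speed limits (rad/s): [2.57, 2.57, 3.14, 3.14, 3.14, 3.14].

### API

Orientations are given as a rotation vector (axis times angle).
In Python, from station import state, capture, hand_in gives the robot as it stands. The module is installed in compiled form; this text tells all that it offers.
- The arm moves only by the tool arm_command, never from a script. Its argument "rows" is a list of rows, each a list of 7 numbers: the shift along the tool's x, y, z in mm, then the turn, a rotation vector about the tool's x, y, z in rad, then the finger opening in mm, from 0 to 85.4. A call has 1 to 8 rows; each row is the pose to reach, as a shift and turn from the pose measured when the call began, along the tool's axes at that moment; what a row does not reach only later rows make up. A row lasts 1/12 s, in which the tool goes at most 41.7 mm and 7.16 degrees, less where a joint would pass 70% of its speed; a pose out of reach is approached as far as the arm can. A call with a gripper value outside its range is refused whole. The fingers move at their own pace and stop on an object; the grip force is fixed at half the most. Time passes only in rows, so rows that repeat a pose let the fingers close. It gives the time, the measured TCP pose, the force and the opening at its end, in the units of the state.
- state(): the state, without advancing time (a new reading comes with each control period).
- capture(name): name is "scene" or "top" or "wrist"; returns a dict with "img" (420x560x3 uint8, red, green, blue), "camera_matrix" (3x3 intrinsics, pixels), "eye" and "attitude" of the camera in the world; the wrist camera has in their place "mount" (4x4, takes a point from camera to tool coordinates, whose origin is the TCP and whose axes are the flange's). Camera axes: x right, y up, looking along -z (the intrinsics and any distortion apply to the point x, -y, -z); pixel columns grow to the right and rows downward; lengths in mm; the calibration is good to about 2 mm. A picture is of the moment at which its call begins: read the wrist's pose just before it. There is no depth.
- hand_in(): hands the job in, once; it reports no verdict.
The state is a dict: "clock": time; "joint_positions": joint angles; "qd": joint speeds; "joint_torque": joint torques, N m; "ee_pos": TCP position; "eef_rot": TCP orientation; "ft_force": force on the tool from outside, world axes, zero at the start; "torque": the same for the moment, N m; "gripper_width": finger opening in mm.
Only numpy, scipy, OpenCV 4.12 (cv2) and the standard library are available. Lean on these libraries where they do the work, as an engineer would, in place of code of your own. Each camera call takes 0.05 s, during which the arm holds its last target. There are 200 camera calls.

### The job

Turn the glue warmer up by exactly four clicks from where its dial now stands: push the upright stud on the dial round clockwise (seen from above) with a fingertip and count the click stops. Then press the round start button beside the dial fully in, let it spring back and take the hand away. Do not press the button before the dial is set, grasp nothing, and leave the puppet parts and other loose things where they lie.

Things in the scene. Friction and masses are not known exactly. Their poses are not given: they have to be found in the camera images.
- glue_warmer: low grey metal case on the bench, fixed, 180 mm (its x) by 360 mm (its y), top 60 mm above the bench; origin at the centre of its underside, z up. On its top: a covered pot at +y (centre 115 mm from the case centre, 16 mm above the case top), the dial in the middle, the start button at -y (125 mm from the case centre)
- dial_centre (a point): centre of the dial's top face, on its upright axis. The dial is a flat black disc of 104 mm diameter on the case top; its top face lies 20 mm above the case top. Nine white ticks on the case, 24 degrees apart, mark the stops, and a white line on the dial points from its centre to the stud
- stud (a point): centre of the upright steel stud that stands on the dial 40 mm from the axis: 14 mm diameter, 24 mm tall above the dial's top face; this point is 12 mm above that face. It travels with the dial and is pushed from the side with a fingertip. About 3 to 4 N here carries the dial over a click
- dial (a joint): dial angle in rad, growing clockwise seen from above: nine click stops at 0, 0.419, ... 3.351 (every 24 degrees). At 0 the stud lies 96 degrees from the case's +x towards its +y, at 1.676 on its +x. It starts resting in one of the first four stops. Pushed over half way to the next stop, it snaps on into that stop by itself, away from the finger, and stays
- start_top (a point): centre of the top of the round start button, 28 mm diameter, standing in a round housing on the case top; pressed straight down
- start (a joint): travel of the start button in m: 0 out, 0.006 fully in; a spring returns it, 5 N at full travel
- screw_eye_a: brass screw eye lying flat on top of the case, between dial and button towards the case's +x edge: 26 mm ring of 6 mm wire with a 28 mm shank, 57 mm long; origin at its underside, between ring and shank
- screw_eye_b: a second, equal brass screw eye lying flat on top of the case, between dial and button towards the case's -x edge
- marionette_head: loose limewood marionette head painted rosy pink, no features, 94 mm wide, 134 mm tall, standing on its neck; origin at its underside
- control_bar: loose dark varnished boxwood control bar, cross shaped, 240 x 130 x 26 mm, lying flat; origin at its underside
- crown: loose pewter crown, 78 mm across, 49 mm tall; origin at its underside
- glue_brush: loose glue brush lying on the bench
- varnish_jar: loose closed jar, 60 mm across, 75 mm tall; origin at its underside

How it is judged (in metres and radians):
On the way, in this order (a step that is already met when the one before it is completed fails the run):
1. the dial has been turned four clicks clockwise and rests there (distance of stud from where it was at the start of the episode between 0.0548 and 0.0637 m and velocity of joint dial between -0.1 and 0.1 rad/s), for 0.3 s.
2. then the start button is pressed fully in (value of joint start above 0.0048 m), for 0.05 s.
At the end, for the whole second after the job is handed in: The dial rests four stops (96 degrees, within 9 degrees) clockwise of where it began, which puts the stud 54.8 to 63.7 mm from its first place; the start button is out again (under 1.2 mm in); every loose thing lies within 20 mm of where it was (all of step 1 and value of joint start below 0.0012 m and distance of each of screw_eye_a, screw_eye_b, marionette_head, control_bar, crown, glue_brush, varnish_jar from where it was at the start of the episode below 0.02 m); the robot touches nothing.
It fails at once if the start button is pressed while the dial is not four clicks up (value of joint start above 0.003 m and not (distance of stud from where it was at the start of the episode between 0.0548 and 0.0637 m)).
It fails at once if a loose thing is lifted, carried or knocked more than 20 mm (distance of any of screw_eye_a, screw_eye_b, marionette_head, control_bar, crown, glue_brush, varnish_jar from where it was at the start of the episode above 0.02 m).
It also fails if it takes over 53 s, if anything falls off the work surface, if the arm or the gripper's body presses on something with over 40 N, if the wrist force passes 120 N, or if a joint passes its speed limit or range.

## Working session

There is one attempt and no reset: what is moved stays moved. The work goes in short steps, Python scripts to look and compute and a tool call to move; the robot and the scene stay as the last step left them, time stands still between calls to the robot, and variables do not carry over. Pictures are saved under pics/ and viewed, about 8 in all and at most 12, crops included, and the job is handed in when it is done.

Besides the shell and the picture viewer there is one more tool, called as name(argument=value, ...), one argument or row to a line, values as JSON. arm_command: Moves the arm, as the interface text tells. Its arguments: {"type":"object","properties":{"rows":{"type":"array"}},"required":["rows"]}

```bash
mkdir -p pics; python3 - <<'E'
from station import state,capture
import cv2,numpy as np
s=state();print({k:np.round(v,3).tolist() for k,v in s.items()})
for n in("top","scene"):
    c=capture(n);cv2.imwrite(f"pics/{n}0.png",c["img"][:,:,::-1]);print(n,c["camera_matrix"],c["eye"],c["attitude"],[k for k in c])
E
```

```text
{'clock': 0.0, 'joint_positions': [1.25, 0.125, 1.652, 0.0, 1.367, -0.083], 'qd': [-0.0, -0.002, -0.0, 0.0, 0.001, -0.0], 'joint_torque': [0.0, -42.362, -36.545, -0.0, 0.007, -0.0], 'ee_pos': [152.936, 631.126, 230.02], 'eef_rot': [-0.373, -3.119, 0.003], 'ft_force': [-0.611, -0.129, -0.101], 'torque': [0.012, 0.019, 0.021], 'gripper_width': 85.448}
top [[459.91361663   0.         286.95134069]
 [  0.         459.91361663 207.13162273]
 [  0.           0.           1.        ]] [ 365.01968997   10.55236684 1338.37052154] [ 0.11362869 -0.1491273  -1.54083774] ['img', 'camera_matrix', 'eye', 'attitude']
scene [[451.5521278    0.         285.78255544]
 [  0.         451.5521278  213.02712495]
 [  0.           0.           1.        ]] [1162.75813559  -38.87778535 1016.58132122] [0.43518452 0.40786266 1.43605866] ['img', 'camera_matrix', 'eye', 'attitude']
```

View pics/top0.png

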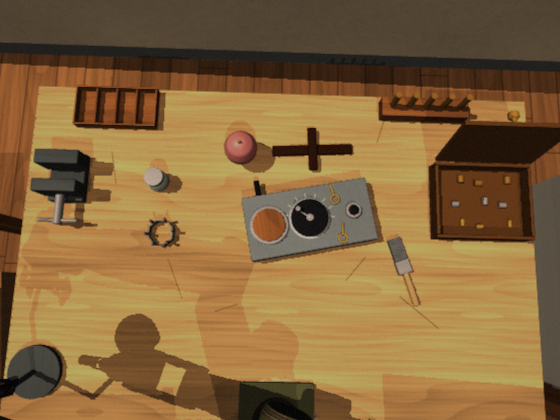

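View pics/scene0.png

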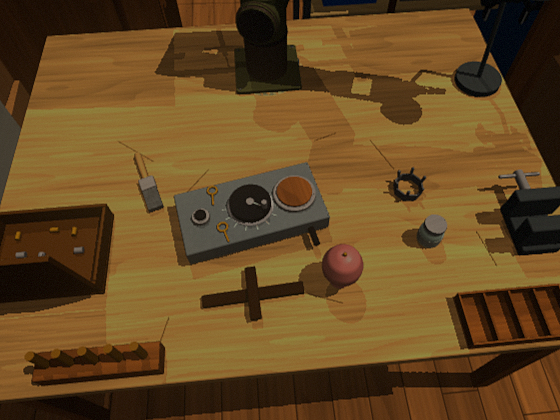

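The top view shows the warmer: dial at about (310,217), stud up-left of it near (297,208), button at (354,210) and the pot at (269,225). Screw eyes lie at (334,193) and (343,233). The scene view agrees. Next I'll measure and zoom.

```bash
cat > h.py <<'E'
import numpy as np,cv2
from scipy.spatial.transform import Rotation as R
def pose(c,s=None):
    if "mount" in c:
        T=np.eye(4);T[:3,:3]=R.from_rotvec(s["eef_rot"]).as_matrix();T[:3,3]=s["ee_pos"]
        M=T@np.array(c["mount"]);return M[:3,:3],M[:3,3]
    return R.from_rotvec(c["attitude"]).as_matrix(),np.array(c["eye"])
def ray(c,uv,z,s=None):
    A,e=pose(c,s);K=np.array(c["camera_matrix"])
    d=np.linalg.inv(K)@[uv[0],uv[1],1];d=A@[d[0],-d[1],-d[2]]
    return e+d*(z-e[2])/d[2]
def proj(c,p,s=None):
    A,e=pose(c,s);q=A.T@(np.array(p)-e);q=np.array(c["camera_matrix"])@[q[0],-q[1],-q[2]];return q[:2]/q[2]
E
python3 - <<'E'
from h import *
from station import capture
ims=[]
for n,(u,v,w,h),bl in(("top",(235,165,150,105),None),("scene",(165,150,175,120),None)):
    c=capture(n);im=c["img"];g=im.max(2).astype(int)
    # dark dial
    m=(g<32).astype(np.uint8);m[:v]=0;m[v+h:]=0;m[:,:u]=0;m[:,u+w:]=0
    m=cv2.morphologyEx(m,cv2.MORPH_OPEN,np.ones((3,3)))
    for q in cv2.findContours(m,0,1)[0]:
        if cv2.contourArea(q)>60:
            e=cv2.fitEllipse(cv2.convexHull(q));print(n,"dark",np.round(e[0],1),np.round(e[1],1),ray(c,e[0],80).round(1))
    gr=((im.max(2).astype(int)-im.min(2)<35)&(g>45)).astype(np.uint8)
    k=max(cv2.findContours(gr[v:v+h,u:u+w],0,1)[0],key=cv2.contourArea)
    r=cv2.boxPoints(cv2.minAreaRect(k))+[u,v]
    print(n,"case box",[ray(c,p,60).round(0)[:2].tolist() for p in r])
    ims.append(cv2.resize(im[v:v+h,u:u+w],(780,290*0+ (560 if n=="top" else 540)),interpolation=cv2.INTER_CUBIC))
cv2.imwrite("pics/z.png",cv2.resize(np.hstack(ims[:1])[:,:,::-1],None,fx=1,fy=1))
E
```

```text
top dark [309.5 217.3] [35.5 35.9] [551.8 -78.6  80. ]
top case box [[606.0, 116.0], [681.0, -241.0], [498.0, -272.0], [427.0, 77.0]]
scene dark [251.  204.9] [32.8 41.3] [565.5 -76.3  80. ]
scene case box [[506.0, -281.0], [420.0, 97.0], [609.0, 113.0], [679.0, -237.0]]
```

View pics/z.png

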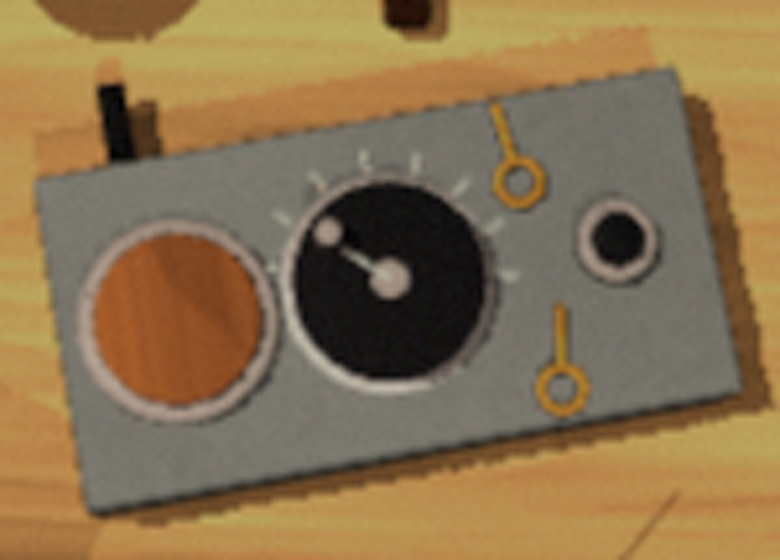

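The zoom shows the dial at crop (390,281) and the stud at (328,231), with ticks above it. The button is at (617,238). Now to compute stud angle and button position.

```bash
python3 - <<'E'
from h import *
from station import capture,state
c=capture("top");f=lambda x,y,z:ray(c,(235+x/5.2-.4,165+y/5.333-.4),z)
C=f(390,281,80);S=f(328,231,104);B=f(617,238,80);P=f(174,320,76)
print(C,S,B,P,"r",np.linalg.norm((S-C)[:2]))
yaw=np.radians(11.8);a=np.degrees(np.arctan2(*(S-C)[1::-1])-yaw);print("stud deg",a,"k",(96-a)/24)
v=(P-B)[:2];print("yaw",np.degrees(np.arctan2(-v[0],v[1])),np.linalg.norm(v))
for n,p in(("eyeA",(519,181)),("eyeB",(562,388))):print(n,f(*p,63))
s=state();print(R.from_rotvec(s["eef_rot"]).as_matrix().round(3))
w=capture("wrist");print(w["mount"],w["camera_matrix"])
E
```

```text
[551.93753256 -78.88684044  80.        ] [573.28009938 -44.26465423 104.        ] [ 577.96126835 -200.19654982   80.        ] [528.94794877  35.45809473  76.        ] r 40.67186910224179
stud deg 46.54857929173351 k 2.060475862844437
yaw 11.749320190663862 240.69777106287228
eyeA [ 610.00445094 -149.53526877   63.        ]
eyeB [ 500.42864372 -173.3985897    63.        ]
[[-0.972  0.236 -0.   ]
 [ 0.236  0.972 -0.001]
 [ 0.    -0.001 -1.   ]]
[[ 5.20492736e-04  9.62580043e-01  2.70997029e-01  6.84411348e+01]
 [ 9.99999845e-01 -4.48035927e-04 -3.29236869e-04  4.79772601e-01]
 [-1.95500434e-04  2.70997159e-01 -9.62580127e-01 -1.42885962e+02]
 [ 0.00000000e+00  0.00000000e+00  0.00000000e+00  1.00000000e+00]] [[309.62582671   0.         279.78251313]
 [  0.         309.62582671 211.18607793]
 [  0.           0.           1.        ]]
```

Stud is at 46.5° by measurement, so stop 2 (48°). The radius comes out at 40.7 against 40 and pot to button at 240.7 against 240. Yaw is 11.75°. The stud therefore goes from +48° to −48°, which is a straight push along the case's −y with the flat of the shut fingers.

arm_command(
  rows=[
    [-553, -513, 0, 0, 0, -0.443, 0],
    [-553, -513, 0, 0, 0, -0.443, 0],
    [-553, -513, 0, 0, 0, -0.443, 0],
    [-553, -513, 0, 0, 0, -0.443, 0],
    [-553, -513, 0, 0, 0, -0.443, 0],
    [-553, -513, 0, 0, 0, -0.443, 0],
    [-553, -513, 0, 0, 0, -0.443, 0],
    [-553, -513, 0, 0, 0, -0.443, 0],
  ],
)

```text
clock: 0.97
ee_pos: [337.3, 352.7, 231.5]
eef_rot: [-0.323, 3.125, -0.0]
ft_force: [1.2, 0.1, -0.3]
gripper_width: 0.4
```

arm_command(
  rows=[
    [-155, -391, 0, 0, 0, 0, 0],
    [-155, -391, 0, 0, 0, 0, 0],
    [-155, -391, 0, 0, 0, 0, 0],
    [-155, -391, 0, 0, 0, 0, 0],
    [-155, -391, 0, 0, 0, 0, 0],
    [-155, -391, 0, 0, 0, 0, 0],
    [-155, -391, 0, 0, 0, 0, 0],
    [-155, -391, 0, 0, 0, 0, 0],
  ],
)

```text
clock: 1.63
ee_pos: [520.7, 73.9, 231.8]
eef_rot: [-0.322, 3.124, -0.0]
ft_force: [0.1, 0.5, -0.2]
gripper_width: 0.1
```

arm_command(
  rows=[
    [0, -30, 0, 0, 0, 0, 0],
    [0, -70, 10, 0, 0, 0, 0],
    [0, -92, 20, 0, 0, 0, 0],
    [0, -92, 20, 0, 0, 0, 0],
    [0, -92, 20, 0, 0, 0, 0],
  ],
)

```text
clock: 2.05
ee_pos: [539.1, -17.0, 211.0]
eef_rot: [0.318, -3.125, -0.001]
ft_force: [-0.0, 1.0, -0.1]
gripper_width: 0.2
```

```bash
cat > look.py <<'E'
import sys
from h import *
from station import capture,state
s=state();w=capture("wrist");cv2.imwrite(f"pics/{sys.argv[1]}.png",w["img"][:,:,::-1])
print(s["clock"],s["ee_pos"].round(1) if hasattr(s["ee_pos"],"round") else s["ee_pos"],s["ft_force"])
for n,p in(("C",(552,-79,80)),("S",(573.3,-44.3,104)),("B",(578,-200,80)),("tcp",s["ee_pos"])):print(n,proj(w,p,s).round(1))
E
python3 look.py w1
```

```text
2.05 [539.1 -17.  211. ] [-0.03863686  1.02657376 -0.13424194]
C [209.7 202. ]
S [240.1 240.2]
B [ 74.  203.2]
tcp [279.  264.7]
```

View pics/w1.png

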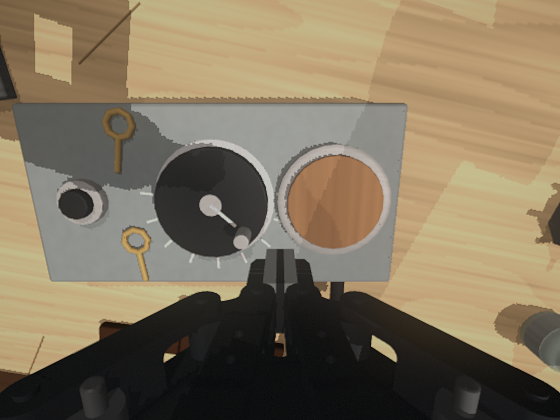

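The wrist view shows the stud top at (241,241) and the button at (76,204). Both match the projected estimates within 2 px. Moving down behind the stud.

arm_command(
  rows=[
    [-33, 9, 0, 0, 0, 0, 0],
    [-33, 9, 40, 0, 0, 0, 0],
    [-33, 9, 80, 0, 0, 0, 0],
    [-33, 9, 110, 0, 0, 0, 0],
    [-33, 9, 121, 0, 0, 0, 0],
    [-33, 9, 121, 0, 0, 0, 0],
  ],
)

```text
clock: 2.6
ee_pos: [567.4, 1.1, 87.6]
eef_rot: [0.323, -3.119, -0.003]
ft_force: [-0.3, -0.5, -1.1]
gripper_width: -0.2
```

arm_command(
  rows=[
    [0, -6, 0, 0, 0, 0, 0],
    [0, -12, 0, 0, 0, 0, 0],
    [0, -16, 0, 0, 0, 0, 0],
    [0, -20, 0, 0, 0, 0, 0],
    [0, -20, 0, 0, 0, 0, 0],
  ],
)

```text
clock: 3.02
ee_pos: [572.8, -19.6, 89.4]
eef_rot: [0.322, -3.123, -0.002]
ft_force: [-0.5, -0.5, 0.5]
gripper_width: -0.3
```

arm_command(
  rows=[
    [0, -2, 0, 0, 0, 0, 0],
    [0, -4, 0, 0, 0, 0, 0],
    [0, -6, 0, 0, 0, 0, 0],
    [0, -6, 0, 0, 0, 0, 0],
  ],
)

```text
clock: 3.35
ee_pos: [574.8, -24.2, 90.3]
eef_rot: [0.32, -3.125, -0.007]
ft_force: [-0.0, 5.8, 3.8]
gripper_width: -0.2
```

arm_command(
  rows=[
    [0, -2, 0, 0, 0, 0, 0],
    [0, -4, 0, 0, 0, 0, 0],
    [0, -6, 0, 0, 0, 0, 0],
    [0, -6, 0, 0, 0, 0, 0],
  ],
)

```text
clock: 3.68
ee_pos: [577.8, -26.7, 90.9]
eef_rot: [-0.318, 3.12, 0.017]
ft_force: [6.5, 13.3, -1.3]
gripper_width: 0.0
```

```bash
python3 look.py w2
```

```text
3.6833 [577.8 -26.7  90.9] [ 6.4506215  13.30739982 -1.29042523]
C [187.5 190.6]
S [243.4 261.6]
B [-60.2 193. ]
tcp [279.  264.7]
```

View pics/w2.png

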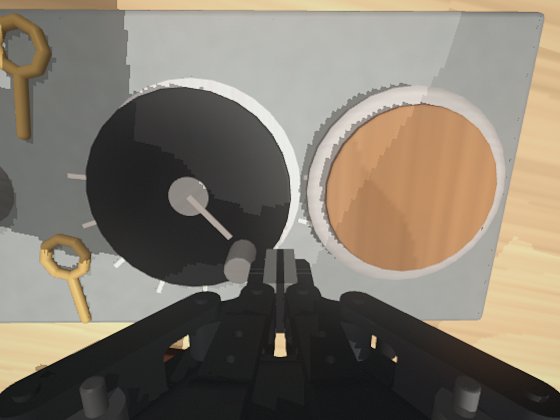

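The wrist view shows the fingers at (265,262) bearing on the stud at (240,262) almost radially. The resolved tangential force is only about 1 N and the dial hasn't moved. The tip is too far out, so I'll back off and come at the stud along the tangent.

arm_command(
  rows=[
    [5, 10, 0, 0, 0, 0, 0],
    [14, 14, 0, 0, 0, 0, 0],
    [24, 10, 0, 0, 0, 0, 0],
    [30, 6, 0, 0, 0, 0, 0],
    [30, 6, 0, 0, 0, 0, 0],
    [30, 6, 0, 0, 0, 0, 0],
  ],
)

```text
clock: 4.23
ee_pos: [546.7, -27.8, 90.8]
eef_rot: [-0.317, 3.121, 0.016]
ft_force: [0.4, 0.3, 1.3]
gripper_width: -0.4
```

```bash
cat > loc.py <<'E'
from h import *
from station import state
s=state();d=np.array(s["ee_pos"])-[552,-79,80];y=np.radians(11.75);ex=np.array([np.cos(y),np.sin(y)]);ey=np.array([-ex[1],ex[0]])
f=np.array(s["ft_force"]);M=R.from_rotvec(s["eef_rot"]).as_matrix()
print("clk",s["clock"],"local",(d[:2]@ex).round(1),(d[:2]@ey).round(1),"z",d[2].round(1),"F",(f[:2]@ex).round(1),(f[:2]@ey).round(1),f[2].round(1),"toolx,y local",[[(M[:2,i]@e).round(3) for e in(ex,ey)] for i in(0,1)])
E
python3 loc.py
```

```text
clk 4.2333 local 5.2 51.3 z 10.8 F 0.5 0.2 1.3 toolx,y local [[np.float64(-1.0), np.float64(0.003)], [np.float64(0.003), np.float64(1.0)]]
```

arm_command(
  rows=[
    [-4, -3, 0, 0, 0, 0, 0],
    [-8, -6, 0, 0, 0, 0, 0],
    [-11, -9, 0, 0, 0, 0, 0],
    [-13, -11, 0, 0, 0, 0, 0],
    [-15, -12, 0, 0, 0, 0, 0],
    [-15, -12, 0, 0, 0, 0, 0],
  ],
)

```text
clock: 4.73
ee_pos: [564.4, -37.0, 90.6]
eef_rot: [-0.317, 3.12, 0.015]
ft_force: [-1.0, -1.6, -0.7]
gripper_width: 0.0
```

```bash
cat >> loc.py <<'E'
from station import capture
w=capture("wrist");best=None
im=w["img"];hsv=cv2.cvtColor(im,cv2.COLOR_RGB2HSV)
# white line/stud vs black dial: mean brightness along radius 15..30 on the dial face, by angle
best=[]
for a in range(-120,121,1):
    v=[]
    for r in np.arange(14,30,1.):
        p=np.array([552,-79.])+r*(np.cos(np.radians(a))*ex+np.sin(np.radians(a))*ey)
        q=proj(w,[*p,80],s).round().astype(int)
        if 0<=q[0]<560 and 0<=q[1]<420:v.append(im[q[1],q[0]].max())
    if v:best.append((np.median(v),a))
best.sort();print("line angle deg",[(int(b),a) for b,a in best[-5:]])
E
python3 loc.py
```

```text
clk 4.7333 local 20.6 38.6 z 10.6 F -1.3 -1.4 -0.7 toolx,y local [[np.float64(-1.0), np.float64(0.003)], [np.float64(0.003), np.float64(1.0)]]
line angle deg [(176, 31), (176, 32), (176, 33), (177, 34), (177, 35)]
```

```bash
sed -i 's/^best.sort.*/print("bright",[(int(b),a) for b,a in best if b>110])/' loc.py; python3 loc.py; python3 look.py w3
```

```text
clk 4.7833 local 20.6 38.8 z 10.6 F -1.5 -0.2 -0.2 toolx,y local [[np.float64(-1.0), np.float64(0.003)], [np.float64(0.003), np.float64(1.0)]]
bright [(150, 28), (159, 29), (176, 30), (176, 31), (177, 32), (176, 33), (176, 34), (177, 35), (157, 36)]
4.8333 [564.2 -36.7  90.6] [-0.24655792  0.4707441  -0.62587852]
C [203.5 219.8]
S [259.4 291.7]
B [-37.4 222.5]
tcp [279.  264.7]
```

View pics/w3.png

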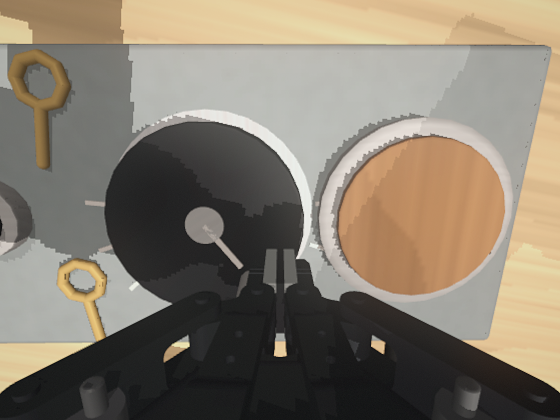

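```bash
cat > line.py <<'E'
# white line angle on dial by bright thin blob next to the hub
import sys
from h import *
from station import capture,state
s=state();w=capture("wrist");im=w["img"];y=np.radians(11.75);ex=np.array([np.cos(y),np.sin(y)]);ey=np.array([-ex[1],ex[0]])
hub=proj(w,[552,-79,80],s)
g=im.min(2);m=np.zeros_like(g);cv2.circle(m,tuple(int(round(t)) for t in hub),62,255,-1)
m=((g>75)&(m>0)).astype(np.uint8)
n,L,st,ce=cv2.connectedComponentsWithStats(m)
d=np.linalg.norm(ce-hub,axis=1)+1e3*(st[:,4]<300);d[0]=1e9;k=d.argmin()
M=(L==k).astype(np.uint8);core=cv2.morphologyEx(M,cv2.MORPH_OPEN,cv2.getStructuringElement(2,(17,17)))
cy,cx=np.nonzero(core);h=np.array([cx.mean(),cy.mean()])
ly,lx=np.nonzero(M&~cv2.dilate(core,np.ones((5,5))));P=np.array([lx,ly],float).T
n2,L2,st2,ce2=cv2.connectedComponentsWithStats((M&(1-cv2.dilate(core,np.ones((5,5))))).astype(np.uint8))
H=ray(w,h,80,s)
for j in range(1,n2):
    if st2[j,4]>15:
        q=ray(w,ce2[j],80,s)-H;print("line px",ce2[j].round(0),"len",np.linalg.norm(q).round(1),"angle",np.degrees(np.arctan2(q[:2]@ey,q[:2]@ex)).round(1))
d=np.array(s["ee_pos"])-[552,-79,80];f=np.array(s["ft_force"])
print("clk",s["clock"],"hub",h.round(0),H.round(1),"tcp local",(d[:2]@ex).round(1),(d[:2]@ey).round(1),d[2].round(1),"F",(f[:2]@ex).round(1),(f[:2]@ey).round(1),f[2].round(1))
E
python3 line.py; sed -n 1,2p line.py >/dev/null
python3 - <<'E'
from h import *
from station import state,capture
s=state();w=capture("wrist");a=ray(w,(204,224),80,s);b=ray(w,(240,266),80,s);q=(b-a)[:2];print(a,np.degrees(np.arctan2(q[1],q[0]))-11.75)
E
```

```text
line px [230. 255.] len 21.2 angle 37.2
clk 4.8833 hub [204. 225.] [554.8 -78.4  80. ] tcp local 20.6 39.1 10.7 F -0.7 -0.0 0.0
[554.09749539 -78.24840752  80.        ] 36.44433871623268
```

The line has come round to about 37°, on the brink of the first snap (36°), and the finger offset is 19 mm as modelled. Continuing.

arm_command(
  rows=[
    [-2, -1, 0, 0, 0, 0, 0],
    [-4, -2, 0, 0, 0, 0, 0],
    [-4, -2, 0, 0, 0, 0, 0],
  ],
)

```text
clock: 5.23
ee_pos: [569.1, -37.6, 91.1]
eef_rot: [-0.316, 3.118, 0.016]
ft_force: [0.2, 0.3, -1.1]
gripper_width: -0.1
```

```bash
python3 line.py
```

```text
line px [226. 251.] len 21.1 angle 23.8
clk 5.2333 hub [207. 216.] [554.7 -78.4  80. ] tcp local 25.2 37.1 11.1 F 0.3 0.3 -1.1
```

The first click is confirmed: the line reads 23.8°, and the stop is at 24°. On to the second.

arm_command(
  rows=[
    [-3, -3, 0, 0, 0, 0, 0],
    [-6, -6, 0, 0, 0, 0, 0],
    [-9, -9, 0, 0, 0, 0, 0],
    [-11, -11, 0, 0, 0, 0, 0],
    [-12, -13, 0, 0, 0, 0, 0],
    [-12, -13, 0, 0, 0, 0, 0],
  ],
)

```text
clock: 5.78
ee_pos: [584.3, -48.4, 91.4]
eef_rot: [-0.316, 3.117, 0.015]
ft_force: [-0.1, 0.1, 0.6]
gripper_width: 0.0
```

```bash
python3 line.py
```

```text
line px [234. 231.] len 21.1 angle -0.3
clk 5.7833 hub [233. 192.] [554.5 -78.3  80. ] tcp local 37.8 23.4 11.4 F -0.1 0.1 0.6
```

arm_command(
  rows=[
    [-3, -3, 0, 0, 0, 0, 0],
    [-5, -6, 0, 0, 0, 0, 0],
    [-6, -9, 0, 0, 0, 0, 0],
    [-6, -12, 0, 0, 0, 0, 0],
    [-6, -15, 0, 0, 0, 0, 0],
    [-6, -15, 0, 0, 0, 0, 0],
  ],
)

```text
clock: 6.33
ee_pos: [593.5, -62.6, 91.5]
eef_rot: [-0.315, 3.116, 0.014]
ft_force: [1.2, -0.1, 0.7]
gripper_width: -0.2
```

```bash
python3 line.py
```

```text
line px [248. 216.] len 21.1 angle -23.9
clk 6.3333 hub [264. 180.] [554.6 -78.3  80. ] tcp local 44.0 7.6 11.5 F 1.1 -0.4 0.7
```

arm_command(
  rows=[
    [0, -4, 0, 0, 0, 0, 0],
    [0, -8, 0, 0, 0, 0, 0],
    [0, -11, 0, 0, 0, 0, 0],
    [0, -14, 0, 0, 0, 0, 0],
    [1, -16, 0, 0, 0, 0, 0],
    [1, -17, 0, 0, 0, 0, 0],
    [1, -17, 0, 0, 0, 0, 0],
  ],
)

```text
clock: 6.97
ee_pos: [596.2, -79.9, 91.7]
eef_rot: [-0.314, 3.116, 0.013]
ft_force: [-0.6, -0.3, -0.4]
gripper_width: -0.2
```

```bash
python3 line.py
```

```text
line px [328. 130.] len 22.6 angle 178.8
line px [268. 208.] len 33.0 angle -60.2
clk 6.9667 hub [325. 176.] [549.5 -65.8  80. ] tcp local 43.1 -9.9 11.7 F -0.6 -0.1 -0.4
```

The line detection was polluted this time. I'll back off, lift and look again from above.

arm_command(
  rows=[
    [-4, 8, 0, 0, 0, 0, 0],
    [-4, 8, -30, 0, 0, 0, 0],
    [-4, 8, -60, 0, 0, 0, 0],
    [0, -10, -100, 0, 0, 0, 0],
    [20, -30, -110, 0, 0, 0, 0],
    [20, -30, -110, 0, 0, 0, 0],
  ],
)

```text
clock: 7.52
ee_pos: [583.3, -117.0, 207.2]
eef_rot: [-0.311, 3.108, 0.005]
ft_force: [0.5, -0.1, -0.2]
gripper_width: -0.1
```

```bash
python3 line.py;python3 look.py w4
```

```text
line px [310. 194.] len 22.0 angle -47.6
clk 7.5167 hub [329. 178.] [554.3 -78.1  80. ] tcp local 22.9 -43.6 127.2 F 0.5 -0.2 -0.2
7.5667 [ 582.6 -115.4  204.3] [ 0.25037838 -0.20896762 -0.02466893]
C [326.6 176. ]
S [365.8 214.7]
B [184.  177.9]
tcp [279.  264.7]
```

View pics/w4.png

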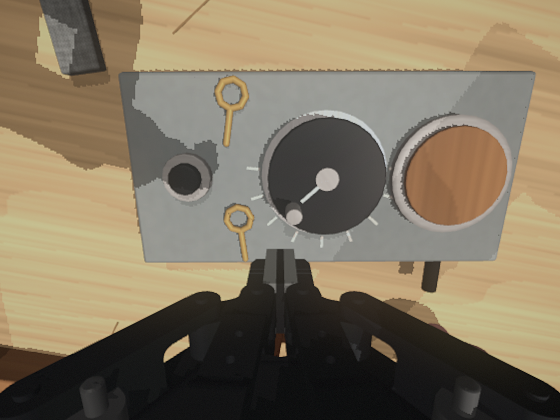

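The dial line reads −47.6°, so four clicks are done. Stud at (294,216), button at (184,180) against a prediction of (184,178), and the screw eyes are undisturbed. Moving over the button.

arm_command(
  rows=[
    [10, -35, 0, 0, 0, 0, 0],
    [22, -70, 0, 0, 0, 0, 0],
    [22, -83, 30, 0, 0, 0, 0],
    [22, -83, 60, 0, 0, 0, 0],
    [22, -83, 85, 0, 0, 0, 0],
    [22, -83, 100, 0, 0, 0, 0],
    [22, -83, 105, 0, 0, 0, 0],
    [22, -83, 105, 0, 0, 0, 0],
  ],
)

```text
clock: 8.28
ee_pos: [576.3, -197.2, 92.6]
eef_rot: [-0.314, 3.119, 0.018]
ft_force: [-0.1, 0.0, -0.1]
gripper_width: 0.2
```

```bash
python3 loc.py|head -1; python3 look.py w5
```

```text
clk 8.2833 local -0.3 -120.7 z 12.6 F -0.0 0.0 -0.1 toolx,y local [[np.float64(-1.0), np.float64(0.004)], [np.float64(0.004), np.float64(1.0)]]
8.3333 [ 577.5 -197.9   94.8] [-0.39322514  0.17914669 -0.09658446]
C [499.1 249.9]
S [579.6 319.8]
B [274.9 252.8]
tcp [279.  264.7]
```

View pics/w5.png

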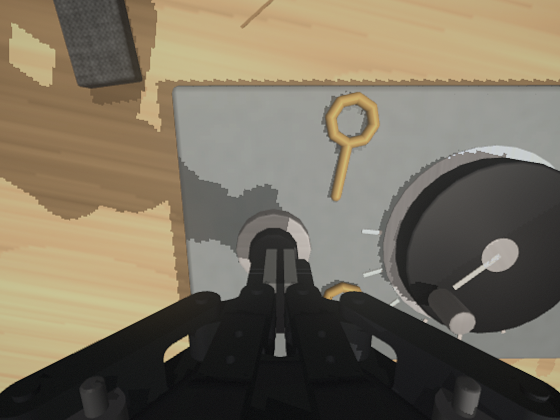

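Fingertip at (279,262), just above the button (274,251). Screw eye clear. Pressing in small steps.

arm_command(
  rows=[
    [0, -3, 0, 0, 0, 0, 0],
    [0, -3, 4, 0, 0, 0, 0],
    [0, -3, 8, 0, 0, 0, 0],
    [0, -3, 10, 0, 0, 0, 0],
    [0, -3, 10, 0, 0, 0, 0],
  ],
)

```text
clock: 8.8
ee_pos: [578.8, -201.1, 85.9]
eef_rot: [-0.313, 3.114, 0.014]
ft_force: [-0.0, -0.4, -0.4]
gripper_width: 0.1
```

arm_command(
  rows=[
    [0, 0, 2, 0, 0, 0, 0],
    [0, 0, 4, 0, 0, 0, 0],
    [0, 0, 4, 0, 0, 0, 0],
    [0, 0, 4, 0, 0, 0, 0],
  ],
)

```text
clock: 9.13
ee_pos: [578.8, -201.2, 82.0]
eef_rot: [-0.313, 3.115, 0.014]
ft_force: [-0.1, 0.4, 1.2]
gripper_width: 0.4
```

arm_command(
  rows=[
    [0, 0, 2, 0, 0, 0, 0],
    [0, 0, 4, 0, 0, 0, 0],
    [0, 0, 4, 0, 0, 0, 0],
    [0, 0, 4, 0, 0, 0, 0],
  ],
)

```text
clock: 9.47
ee_pos: [579.0, -201.2, 78.3]
eef_rot: [-0.313, 3.114, 0.013]
ft_force: [-1.7, 0.5, 4.8]
gripper_width: -0.4
```

arm_command(
  rows=[
    [0, 0, 2, 0, 0, 0, 0],
    [0, 0, 4, 0, 0, 0, 0],
    [0, 0, 4, 0, 0, 0, 0],
    [0, 0, 4, 0, 0, 0, 0],
  ],
)

```text
clock: 9.8
ee_pos: [579.2, -201.3, 75.9]
eef_rot: [-0.314, 3.115, 0.013]
ft_force: [-4.2, 1.0, 11.3]
gripper_width: 0.0
```

arm_command(
  rows=[
    [0, 0, 3, 0, 0, 0, 0],
    [0, 0, 5, 0, 0, 0, 0],
    [0, 0, 5, 0, 0, 0, 0],
  ],
)

```text
clock: 10.05
ee_pos: [579.3, -201.4, 75.7]
eef_rot: [-0.315, 3.116, 0.014]
ft_force: [-13.8, 4.9, 26.9]
gripper_width: 0.0
```

```bash
python3 loc.py|head -1
```

```text
clk 10.05 local 1.8 -125.4 z -4.3 F -12.5 7.6 26.9 toolx,y local [[np.float64(-1.0), np.float64(0.004)], [np.float64(0.004), np.float64(1.0)]]
```

Hard stop at z 75.7 with 27 N, after about 6 mm or more of spring travel, so the button is fully in. Retracting.

arm_command(
  rows=[
    [0, 0, -10, 0, 0, 0, 0],
    [0, 0, -40, 0, 0, 0, 0],
    [0, 0, -80, 0, 0, 0, 0],
    [20, 40, -120, 0, 0, 0, 0],
    [40, 70, -130, 0, 0, 0, 0],
    [40, 70, -130, 0, 0, 0, 0],
    [40, 70, -130, 0, 0, 0, 0],
  ],
)

```text
clock: 10.68
ee_pos: [524.7, -140.7, 207.8]
eef_rot: [-0.317, 3.112, 0.012]
ft_force: [0.2, -0.5, 0.0]
gripper_width: -0.1
```

```bash
python3 line.py; python3 look.py w6
```

```text
line px [320. 258.] len 21.6 angle -48.4
clk 10.6833 hub [338. 244.] [554.8 -77.8  80. ] tcp local -39.3 -54.9 127.8 F 0.1 -0.5 0.0
10.7333 [ 525.  -141.5  206.4] [ 0.65935698 -0.01551214 -0.28964215]
C [338.3 241.8]
S [375.2 281.3]
B [205.4 243.2]
tcp [279.  264.7]
```

View pics/w6.png

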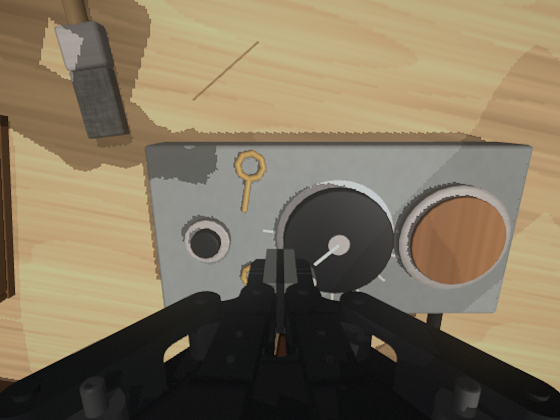

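The dial line reads −48.4°. The button is standing out at (206,242), the screw eyes are in place and the hand is clear with no force on it. Handing in.

```bash
python3 -c "
from station import hand_in;print(hand_in())"
```

```text
the job is handed in; nothing more can be done
None
```

I turned the dial four clicks clockwise, then pressed the start button to its stop, let it spring back and lifted the hand clear. The job is handed in at about 10.7 s on the robot clock. No verdict is reported.

**Dial:** it began on the third stop, with the stud at about +48° from the case's +x. I read the first three clicks as they came, at 23.8°, −0.3° and −23.9°. After the fourth it read −47.6° before the press and −48.4° after it, so 96° in all.

**Button:** I pressed it through at least 6 mm of spring travel to a hard stop at z 75.7 mm, with 27 N on the wrist. In the last picture it is standing out again. I judged that by eye and did not measure it.

**Loose things:** the screw eyes look undisturbed, though the second one was mostly hidden by the gripper in the last picture. I took no final overhead picture of the head, control bar, crown, brush and jar, but the hand stayed well above or away from them.

**What went wrong:**
- My first push met the stud almost radially, with about 15 N and no movement of the dial. I backed off and pushed along the tangent instead.
- The line reading right after the fourth click was spoiled, so I checked it again with the hand lifted.

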